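# Show which damper lost its spring

## Robot

A 6-joint arm with a two-finger parallel gripper is mounted at the origin on the work surface. World frame = base frame: x ahead of the robot, y to its left, z up, the work surface at z = 0. Lengths are in m, angles in rad, forces in N, time in s.
With the tool pointing down it reaches from about 0.375 to 0.9 m from the base axis. Payload 3.1 kg.
Tool frame: the origin (TCP) lies at the very end of the fingers, on their centre line; the grasp point (between the pads) lies 19 mm behind it; z points along the fingers, y is the direction in which the jaws open and shut (so a half turn about z gives the same grasp; the last joint's range is limited). The gripper opens to 87 mm and grips with 3 to 60 N. Pads are 19 mm wide; open, the fingers measure 117 mm over their backs; the gripper's body (75 mm by 190 mm) begins 51 mm behind the grasp point.
Start: joints at [1.135, 0.527, 1.433, -0, 1.181, -0.178], TCP at [0.159, 0.604, 0.223] pointing down, gripper open.
Joint ranges: [-3.08, 3.08], [-0.75, 2.2], [0.22, 2.44], [-1.43, 4.57], [0, 2.65], [-2.85, 2.85]. Speed limits (rad/s): [2.79, 2.79, 3.14, 3.14, 3.14, 3.14].

## Interface

Orientations are given as a unit quaternion [x, y, z, w].
In Python, from rig import robot gives the robot as it stands. The module is installed in compiled form; this text tells all that it offers.
- The arm moves only by the tool send_rows, never from a script. Its argument "deltas" is a list of rows, each an object of numbers: "tx", "ty", "tz": the shift along the tool's x, y, z in cm; "rx", "ry", "rz": the turn, a rotation vector about the tool's x, y, z in rad. A call has 1 to 5 rows; each row is the pose to reach, as a shift and turn from the pose commanded when the call began, along the tool's axes at that moment; what a row does not reach only later rows make up. A row lasts 1/12 s, in which the tool goes at most 41.7 mm and 7.16 degrees, less where a joint would pass 70% of its speed; a pose out of reach is approached as far as the arm can. A call with a gripper value outside its range is refused whole. "claw" is the finger opening in cm, from 0 to 8.7, set as the call begins (left out, the last holds). The fingers move at their own pace and stop on an object; "squeeze" is the grip in N (left out, the last holds). Time passes only in rows, so rows that repeat a pose let the fingers close. It gives the time, the measured TCP pose, the force and the opening at its end, in the units of the state.
- robot.get_obs(): the state, without advancing time (a new reading comes with each control period).
- robot.camera(name): name is "scene" or "top" or "wrist"; returns a dict with "color" (384x512x3 uint8, red, green, blue), "z_map" (384x512 float32, m along the optical axis (not along the pixel's ray), 0 where there is no reading), "intrinsics" (3x3 intrinsics, pixels), "R" (3x3) and "t" (3): a world point X has camera coordinates R X + t; the wrist camera has in their place "tool_from_camera" (4x4, takes a point from camera to tool coordinates, whose origin is the TCP and whose axes are the flange's). Camera axes: x right, y down, z forward; pixel columns grow to the right and rows downward; lengths in m; the calibration is good to about 2 mm. A picture is of the moment at which its call begins: read the wrist's pose just before it.
- robot.hand_in(): hands the job in, once; it reports no verdict.
Trained networks look in the newest picture that a camera, given by its name, has taken for a name from the list of things; names that differ only in an ending like _2 or _b are one class to them, and where a whole thing is asked for, a point or a joint stands for the part that bears it (a point fixed in the world has none). Each returns a list of dicts, best first, with "p" (0 to 1); they miss things now and then, are a little off and sometimes report something else, mostly with a low value. They report only what shows in the picture. A call takes as long as a camera call. They do not tell look-alikes from the thing itself.
- robot.outline_of(label, camera): "pixels" (384x512 bool, what is visible of it) and "xy" ([column, row] in pixels, amid what is visible of it).
- robot.tip_of(label, camera): "xy" ([column, row] in pixels: a listed point, or the origin of a listed thing).
The state is a dict: "time": time; "q": joint angles; "joint_velocities": joint speeds; "joint_torque": joint torques, N m; "position": TCP position; "tool_rot": TCP orientation; "ft_force": force on the tool from outside, world axes, zero at the start; "moment": the same for the moment, N m; "grip_width": finger opening in m.
Only numpy, scipy, OpenCV 4.12 (cv2) and the standard library are available. Lean on these libraries where they do the work, as an engineer would, in place of code of your own. Each camera call takes 0.05 s, during which the arm holds its last target.

## Task

One of the four upright dampers on the model car has no coil spring: first point at it, holding the fingertips two or three centimetres above its top for two seconds. Then point in the same way at the spare spring in the tray that fits it, the one as long as the springs fitted on the car, and finish still pointing there. Touch nothing and pick nothing up, go well above the parts in between, and do not point at any other damper or spring.

Things in the scene. Friction and masses are not known exactly. Their poses are not given: they have to be found in the camera images.
- car: radio-controlled model car without its shell, fixed on a stand, 410 mm long, 246 mm wide. Origin on the work surface under its middle; y along its length to the bumper, z up. Four dampers stand upright on it about 55 mm to either side (x) and 125 mm before and behind (y) the middle, in any order; their tops, 227 mm above the work surface, are its highest points (shock towers: 223 mm).
- damper_bare: the damper without a spring: a slim upright metal damper, 20 mm in diameter at its cap, thin bare piston rod visible below, fixed to the car. Origin at its foot on the axis (102 mm above the work surface), z up; its top is 125 mm above the origin.
- damper_1: one of the other three dampers, each with a white 60 mm coil spring (36 mm outer diameter) around it; otherwise the same as damper_bare, same origin and height (top 125 mm above the origin). It is not to be pointed at.
- damper_2: one of the other three dampers, each with a white 60 mm coil spring (36 mm outer diameter) around it; otherwise the same as damper_bare, same origin and height (top 125 mm above the origin). It is not to be pointed at.
- damper_3: one of the other three dampers, each with a white 60 mm coil spring (36 mm outer diameter) around it; otherwise the same as damper_bare, same origin and height (top 125 mm above the origin). It is not to be pointed at.
- tray: a shallow black plastic tray fixed on the desk, 280 x 85 mm, rim 14 mm high, floor 4 mm thick. Origin under its centre, x along its length. Three spare springs stand upright in it about 90 mm apart in a row along x, in any order.
- spring_short: loose white-painted steel coil spring standing upright, 36 mm in diameter, 32 mm tall: too short. Origin at the centre of its underside, z up.
- spring_match: loose white-painted steel coil spring standing upright, 36 mm in diameter, 60 mm tall: the one that fits, middle in height of the three. Origin at the centre of its underside, z up; its top is 60 mm above the origin.
- spring_long: loose white-painted steel coil spring standing upright, 36 mm in diameter, 88 mm tall: too long. Origin at the centre of its underside, z up.
- screwdriver: a screwdriver lying on the desk beyond the car, a bystander; origin on its underside, x towards its tip.
- spare_wheel: a loose wheel, 90 mm in diameter, 34 mm thick, lying flat on the desk beyond the tray, a bystander; origin at the centre of its underside.
- tool_cup: a black cup, 76 mm in diameter, 95 mm high, with three drivers in it reaching about 175 mm, standing to the robot's left of the car, a bystander; origin at the centre of its underside.
Things that resemble listed ones, but are neither listed nor needed, are in the scene too. Leave any blue look-alike of the spring_match alone.

How it is judged:
By the outcome, as a careful person would: the job done as asked, in the order asked, and still so for the second after the job is handed in, with the robot touching nothing.
It also fails if it takes over 42 s, if anything falls off the work surface, if the arm or the gripper's body presses on something with over 40 N, if the wrist force passes 120 N, or if a joint passes its speed limit or range.

## Working session

There is one attempt and no reset: what is moved stays moved. The work goes in short steps, Python scripts to look and compute and a tool call to move; the robot and the scene stay as the last step left them, time stands still between calls to the robot, and variables do not carry over. Pictures are saved under pics/ and viewed, and the job is handed in when it is done.

Besides the shell and the picture viewer there is one more tool, called after "Request:" as name([rows], argument=value, ...), one row to a line, values as JSON. send_rows: Moves the arm, as the interface text tells. Its arguments: {"type":"object","properties":{"deltas":{"type":"array","items":{"type":"object","properties":{"tx":{"type":"number"},"ty":{"type":"number"},"tz":{"type":"number"},"rx":{"type":"number"},"ry":{"type":"number"},"rz":{"type":"number"}}}},"claw":{"type":"number"},"squeeze":{"type":"number"}},"required":["deltas"]}

```bash
mkdir -p pics; python3 - <<'E'
from rig import robot
import numpy as np,cv2
o=robot.get_obs();print(o['time'],o['position'],o['tool_rot'],o['grip_width'])
for n in ['scene','top']:
    c=robot.camera(n)
    np.savez(n+'.npz',**c)
    cv2.imwrite(f'pics/{n}1.png',cv2.resize(c['color'][:,:,::-1],(800,600),interpolation=cv2.INTER_CUBIC))
    K=c['intrinsics']
    for l in ['damper_bare','damper_1','spring_short','spring_match','spring_long','tray','car']:
        for r in robot.outline_of(l,n):
            m=r['pixels']&(c['z_map']>0)
            v,u=np.nonzero(m);z=c['z_map'][m]
            P=np.linalg.inv(K)@np.stack([u*z,v*z,z]);X=(c['R'].T@(P-c['t'][:,None])).T
            if len(X)==0: continue
            zt=np.percentile(X[:,2],97);T=X[X[:,2]>zt-.012]
            print(n,l,round(r['p'],2),np.round(r['xy']),len(X),'ztop',zt.round(3),'topmid',T.mean(0).round(3),'med',np.median(X,0).round(3))
E
```

```text
0.0 [0.15902024 0.60366905 0.22157905] [ 1.28537523e-01  9.91704059e-01 -1.03571329e-03 -3.04776355e-04] 0.0873806694489325
scene damper_bare 0.61 [217. 173.] 266 ztop 0.228 topmid [ 0.581 -0.039  0.225] med [ 0.583 -0.038  0.184]
scene damper_1 0.81 [205. 143.] 321 ztop 0.228 topmid [ 0.471 -0.036  0.225] med [ 0.476 -0.038  0.175]
scene damper_1 0.72 [308. 153.] 310 ztop 0.229 topmid [0.587 0.21  0.225] med [0.592 0.208 0.18 ]
scene damper_1 0.71 [131. 165.] 111 ztop 0.036 topmid [ 0.388 -0.248  0.03 ] med [ 0.388 -0.249  0.021]
scene damper_1 0.65 [292. 115.] 159 ztop 0.229 topmid [0.479 0.212 0.226] med [0.481 0.213 0.193]
scene spring_match 0.7 [136. 213.] 245 ztop 0.065 topmid [ 0.567 -0.256  0.061] med [ 0.571 -0.257  0.038]
scene spring_match 0.64 [ 97. 206.] 225 ztop 0.06 topmid [ 0.497 -0.363  0.056] med [ 0.497 -0.364  0.031]
scene spring_match 0.46 [177. 187.] 202 ztop 0.061 topmid [ 0.508 -0.138  0.057] med [ 0.511 -0.138  0.031]
scene spring_match 0.38 [300. 268.] 353 ztop 0.029 topmid [0.831 0.118 0.023] med [0.832 0.117 0.023]
scene spring_match 0.33 [307. 154.] 325 z
[... 1173 characters left out ...]
op spring_match 0.41 [316. 225.] 59 ztop 0.065 topmid [ 0.502 -0.136  0.059] med [ 0.502 -0.135  0.047]
top spring_match 0.22 [209. 232.] 96 ztop 0.229 topmid [0.473 0.213 0.226] med [0.469 0.212 0.189]
top spring_long 0.45 [350. 233.] 106 ztop 0.095 topmid [ 0.464 -0.252  0.091] med [ 0.467 -0.258  0.058]
top spring_long 0.17 [322. 153.] 503 ztop 0.04 topmid [ 0.744 -0.178  0.034] med [ 0.743 -0.176  0.034]
top tray 0.87 [344. 234.] 1707 ztop 0.016 topmid [ 0.469 -0.252  0.008] med [ 0.465 -0.25   0.004]
top car 0.87 [244. 214.] 4668 ztop 0.209 topmid [0.521 0.1   0.218] med [0.524 0.108 0.093]
top car 0.49 [346. 239.] 1919 ztop 0.036 topmid [ 0.459 -0.252  0.049] med [ 0.461 -0.25   0.004]
```

View pics/scene1.png

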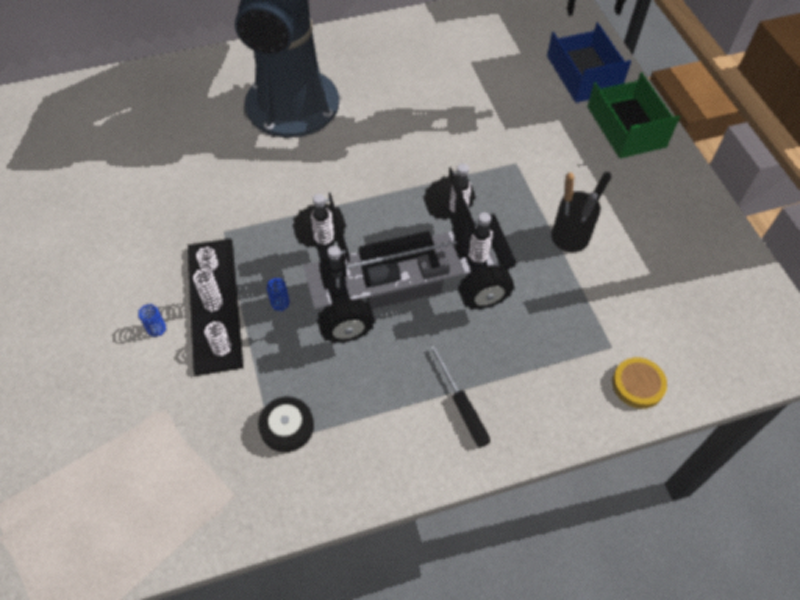

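View pics/top1.png

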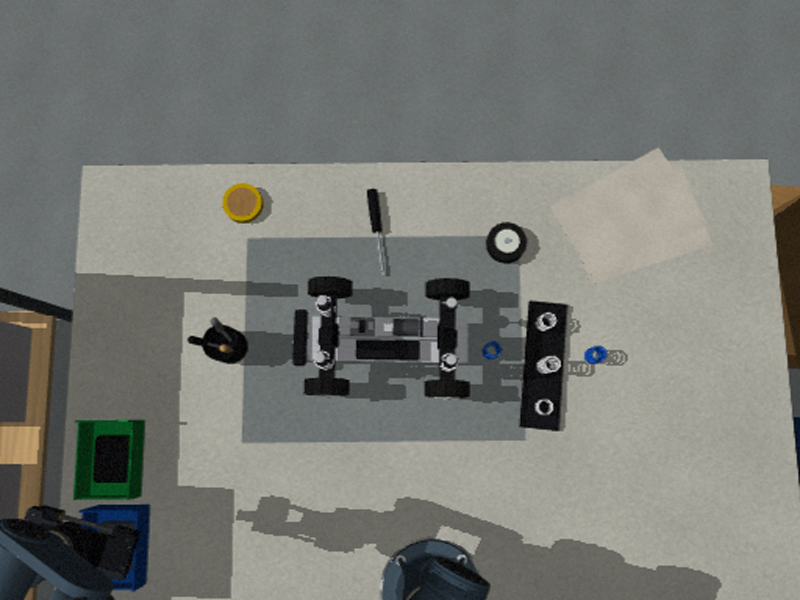

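```bash
python3 - <<'E'
import numpy as np,cv2
c=np.load('scene.npz')['color'][:,:,::-1]
cv2.imwrite('pics/crop1.png',cv2.resize(c[90:240,80:330],(800,480),interpolation=cv2.INTER_CUBIC))
E
```

```text
(no output)
```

View pics/crop1.png

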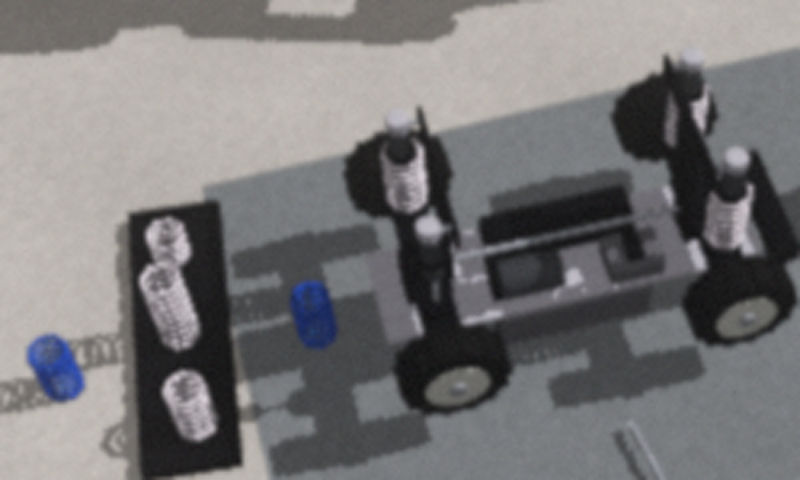

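The scene picture shows the damper without a spring at about (430,240) in the crop: dark with a thin rod. The other three carry white coils. The tray's three white springs run from short (top of tray) through long to match (bottom, at about (190,405)). The two blue ones outside the tray are look-alikes. Next I'll refine both targets.

```bash
python3 - <<'E'
import numpy as np,cv2
for n in ['scene','top']:
    c=np.load(n+'.npz');K=c['intrinsics'];z=c['z_map']
    v,u=np.indices(z.shape);P=np.linalg.inv(K)@np.stack([(u*z).ravel(),(v*z).ravel(),z.ravel()])
    X=(c['R'].T@(P-c['t'][:,None])).T;ok=z.ravel()>0
    print(n,'cam',(-c['R'].T@c['t']).round(2))
    for nm,xy,lo,hi in [('bare',(.577,-.038),.219,.24),('d',(.467,-.036),.219,.24),('d',(.583,.21),.219,.24),('d',(.473,.212),.219,.24),('match',(.563,-.256),.055,.08),('long',(.466,-.253),.083,.11),('short',(.376,-.245),.027,.05)]:
        s=ok&(np.hypot(X[:,0]-xy[0],X[:,1]-xy[1])<.03)&(X[:,2]>lo)&(X[:,2]<hi);Q=X[s]
        (cx,cy),r=cv2.minEnclosingCircle(Q[:,:2].astype(np.float32))
        print(nm,len(Q),Q.mean(0).round(4),'circ',round(cx,4),round(cy,4),round(r,4))
E
```

```text
scene cam [ 1.27 -0.15  1.19]
bare 78 [ 0.5785 -0.0325  0.2249] circ 0.5727 -0.0298 0.0217
d 69 [ 0.4718 -0.0304  0.225 ] circ 0.4737 -0.0275 0.0188
d 76 [0.5842 0.2042 0.2248] circ 0.5813 0.2003 0.021
d 63 [0.4782 0.2065 0.2252] circ 0.4807 0.2057 0.02
match 65 [ 0.5645 -0.257   0.0618] circ 0.5658 -0.2565 0.0187
long 58 [ 0.469  -0.2557  0.0901] circ 0.4703 -0.2556 0.0192
short 62 [ 0.3828 -0.2482  0.0332] circ 0.3803 -0.2482 0.0188
top cam [0.36 0.05 1.52]
bare 49 [ 0.5756 -0.0328  0.2255] circ 0.5715 -0.0295 0.0196
d 47 [ 0.4686 -0.0301  0.226 ] circ 0.472 -0.0265 0.0183
d 57 [0.5817 0.204  0.225 ] circ 0.5766 0.2024 0.0205
d 51 [0.4755 0.2081 0.2251] circ 0.4804 0.2065 0.0194
match 36 [ 0.5628 -0.2579  0.0622] circ 0.5642 -0.2574 0.0173
long 35 [ 0.4678 -0.2549  0.091 ] circ 0.4675 -0.2553 0.0173
short 41 [ 0.3787 -0.2473  0.0345] circ 0.3793 -0.2475 0.0174
```

Request:
send_rows([
  {"tz": -4},
  {"tz": -8},
  {"tz": -11},
  {"tz": -13},
  {"tz": -13},
], claw=0)

```text
schema error: expected keys tx, ty, tz, rx, ry, rz
```

Request:
send_rows([
  {"tx": 0, "ty": 0, "tz": -4, "rx": 0, "ry": 0, "rz": 0},
  {"tx": 0, "ty": 0, "tz": -8, "rx": 0, "ry": 0, "rz": 0},
  {"tx": 0, "ty": 0, "tz": -11, "rx": 0, "ry": 0, "rz": 0},
  {"tx": 0, "ty": 0, "tz": -13, "rx": 0, "ry": 0, "rz": 0},
  {"tx": 0, "ty": 0, "tz": -14, "rx": 0, "ry": 0, "rz": 0},
], claw=0)

```text
time: 1.22
position: [0.1598, 0.6056, 0.3667]
tool_rot: [0.128, 0.992, 0.003, 0.001]
ft_force: [1.6, 0.3, 0.1]
grip_width: 0.0613
```

Request:
send_rows([
  {"tx": -1.5, "ty": -1.35, "tz": 0, "rx": 0, "ry": 0, "rz": 0},
  {"tx": -4, "ty": -3.6, "tz": 0, "rx": 0, "ry": 0, "rz": 0},
  {"tx": -6.5, "ty": -5.9, "tz": 0, "rx": 0, "ry": 0, "rz": 0},
  {"tx": -9, "ty": -8.1, "tz": 0, "rx": 0, "ry": 0, "rz": 0},
  {"tx": -11.5, "ty": -10.4, "tz": 0, "rx": 0, "ry": 0, "rz": 0},
])

```text
time: 1.63
position: [0.2441, 0.4728, 0.3614]
tool_rot: [0.128, 0.992, -0.001, -0.0]
ft_force: [0.3, -0.0, -0.2]
grip_width: 0.0285
```

Request:
send_rows([
  {"tx": -2.5, "ty": -2.25, "tz": 0, "rx": 0, "ry": 0, "rz": 0},
  {"tx": -5, "ty": -4.5, "tz": 0, "rx": 0, "ry": 0, "rz": 0},
  {"tx": -7.5, "ty": -6.8, "tz": 0, "rx": 0, "ry": 0, "rz": 0},
  {"tx": -10, "ty": -9, "tz": 0, "rx": 0, "ry": 0, "rz": 0},
  {"tx": -12.5, "ty": -11.3, "tz": 0, "rx": 0, "ry": 0, "rz": 0},
])

```text
time: 2.05
position: [0.3361, 0.3316, 0.3616]
tool_rot: [0.128, 0.992, -0.001, -0.001]
ft_force: [0.2, -0.2, -0.3]
grip_width: 0.0014
```

Request:
send_rows([
  {"tx": -2.5, "ty": -2.25, "tz": 0, "rx": 0, "ry": 0, "rz": 0},
  {"tx": -5, "ty": -4.5, "tz": 0, "rx": 0, "ry": 0, "rz": 0},
  {"tx": -7.5, "ty": -6.8, "tz": 0, "rx": 0, "ry": 0, "rz": 0},
  {"tx": -10, "ty": -9, "tz": 0, "rx": 0, "ry": 0, "rz": 0},
  {"tx": -12.5, "ty": -11.3, "tz": 0, "rx": 0, "ry": 0, "rz": 0},
])

```text
time: 2.47
position: [0.4282, 0.1906, 0.3617]
tool_rot: [0.129, 0.992, -0.0, -0.001]
ft_force: [0.6, 0.5, 0.3]
grip_width: 0.0003
```

Request:
send_rows([
  {"tx": -2.5, "ty": -2.25, "tz": 0, "rx": 0, "ry": 0, "rz": 0},
  {"tx": -5, "ty": -4.5, "tz": 0, "rx": 0, "ry": 0, "rz": 0},
  {"tx": -7.5, "ty": -6.8, "tz": 0, "rx": 0, "ry": 0, "rz": 0},
  {"tx": -9.5, "ty": -8.6, "tz": 0, "rx": 0, "ry": 0, "rz": 0},
  {"tx": -11, "ty": -10, "tz": 0, "rx": 0, "ry": 0, "rz": 0},
])

```text
time: 2.88
position: [0.5097, 0.0652, 0.3614]
tool_rot: [0.13, 0.992, -0.0, -0.001]
ft_force: [-0.2, -0.5, -0.5]
grip_width: 0.0001
```

Request:
send_rows([
  {"tx": -2, "ty": -1.8, "tz": 0, "rx": 0, "ry": 0, "rz": 0},
  {"tx": -4.5, "ty": -4, "tz": 0, "rx": 0, "ry": 0, "rz": 0},
  {"tx": -7, "ty": -6.2, "tz": 0, "rx": 0, "ry": 0, "rz": 0},
  {"tx": -8.5, "ty": -7.5, "tz": 0, "rx": 0, "ry": 0, "rz": 0},
  {"tx": -9, "ty": -8, "tz": 0, "rx": 0, "ry": 0, "rz": 0},
])

```text
time: 3.3
position: [0.5768, -0.0357, 0.3609]
tool_rot: [0.13, 0.992, -0.0, -0.001]
ft_force: [0.3, 0.8, 0.5]
grip_width: 0.0003
```

```bash
cat > w.py <<'E'
from rig import robot
import numpy as np,cv2,sys
from scipy.spatial.transform import Rotation as Ro
def look(name,xy,lo,hi,rad=.016):
    o=robot.get_obs();c=robot.camera('wrist');print(o['time'],o['position'].round(4) if hasattr(o['position'],'round') else o['position'],o['ft_force'])
    cv2.imwrite(f'pics/{name}.png',c['color'][:,:,::-1])
    z=c['z_map'];K=c['intrinsics'];v,u=np.indices(z.shape)
    P=np.linalg.inv(K)@np.stack([(u*z).ravel(),(v*z).ravel(),z.ravel()])
    T=c['tool_from_camera'];P=T[:3,:3]@P+T[:3,3:]
    R=Ro.from_quat(o['tool_rot']).as_matrix();X=(R@P).T+np.array(o['position'])
    s=(z.ravel()>0)&(np.hypot(X[:,0]-xy[0],X[:,1]-xy[1])<rad)&(X[:,2]>lo)&(X[:,2]<hi);Q=X[s]
    print(s.sum())
    if s.sum()>3:
        (cx,cy),r=cv2.minEnclosingCircle(Q[:,:2].astype(np.float32))
        print('mean',Q.mean(0).round(4),'circ',cx,cy,r,'zmax',np.percentile(Q[:,2],98))
    def goto(t):
        d=R.T@(np.array(t)-np.array(o['position']));return (d*100).round(2)
    return goto
E
python3 - <<'E'
from w import *
g=look('w1',(.578,-.038),.218,.24);print(g((.578,-.038,.252)))
E
```

```text
3.3 [ 0.5768 -0.0357  0.3609] [0.27306463 0.79719024 0.5196273 ]
287
mean [ 0.5775 -0.0379  0.2264] circ 0.5788868069648743 -0.03554156795144081 0.013459105044603348 zmax 0.22903067458668636
[-0.19 -0.18 10.89]
```

View pics/w1.png

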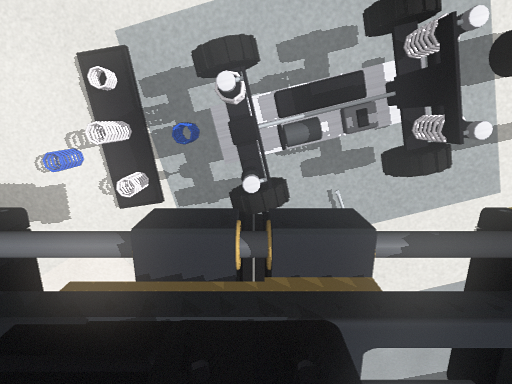

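The wrist view shows the bare cap at (252,184), straight ahead of the closed fingers and with no coil. The measured cap, at (0.5775, -0.038, 0.227), agrees with the earlier estimate. I'll go down to 25 mm above it.

Request:
send_rows([
  {"tx": -0.1, "ty": -0.2, "tz": 1.5, "rx": 0, "ry": 0, "rz": 0},
  {"tx": -0.1, "ty": -0.2, "tz": 3.5, "rx": 0, "ry": 0, "rz": 0},
  {"tx": -0.1, "ty": -0.2, "tz": 5.5, "rx": 0, "ry": 0, "rz": 0},
  {"tx": -0.1, "ty": -0.2, "tz": 7.5, "rx": 0, "ry": 0, "rz": 0},
  {"tx": -0.1, "ty": -0.2, "tz": 9, "rx": 0, "ry": 0, "rz": 0},
])

```text
time: 3.77
position: [0.5739, -0.0331, 0.2706]
tool_rot: [0.128, 0.992, 0.001, -0.002]
ft_force: [-0.7, -0.7, -0.8]
grip_width: 0.0006
```

Request:
send_rows([
  {"tx": 0, "ty": 0, "tz": 0.8, "rx": 0, "ry": 0, "rz": 0},
  {"tx": 0, "ty": 0, "tz": 1.4, "rx": 0, "ry": 0, "rz": 0},
  {"tx": 0, "ty": 0, "tz": 1.8, "rx": 0, "ry": 0, "rz": 0},
  {"tx": 0, "ty": 0, "tz": 1.8, "rx": 0, "ry": 0, "rz": 0},
  {"tx": 0, "ty": 0, "tz": 1.8, "rx": 0, "ry": 0, "rz": 0},
])

```text
time: 4.18
position: [0.5764, -0.0349, 0.2552]
tool_rot: [0.128, 0.992, -0.0, 0.001]
ft_force: [0.8, 0.4, 0.5]
grip_width: 0.0004
```

```bash
python3 - <<'E'
from w import *
g=look('w2',(.578,-.038),.218,.24,.02);print(g((.578,-.038,.252)))
c=robot.camera('scene');cv2.imwrite('pics/s2.png',cv2.resize(c['color'][60:240,80:330,::-1],(800,576),interpolation=cv2.INTER_CUBIC))
E
```

```text
4.1833 [ 0.5764 -0.0349  0.2552] [0.75344157 0.40852706 0.52357874]
287
mean [ 0.5726 -0.0334  0.2246] circ 0.573232889175415 -0.03152966871857643 0.013740389607846737 zmax 0.2286556196806492
[-0.23 -0.26  0.32]
```

View pics/s2.png

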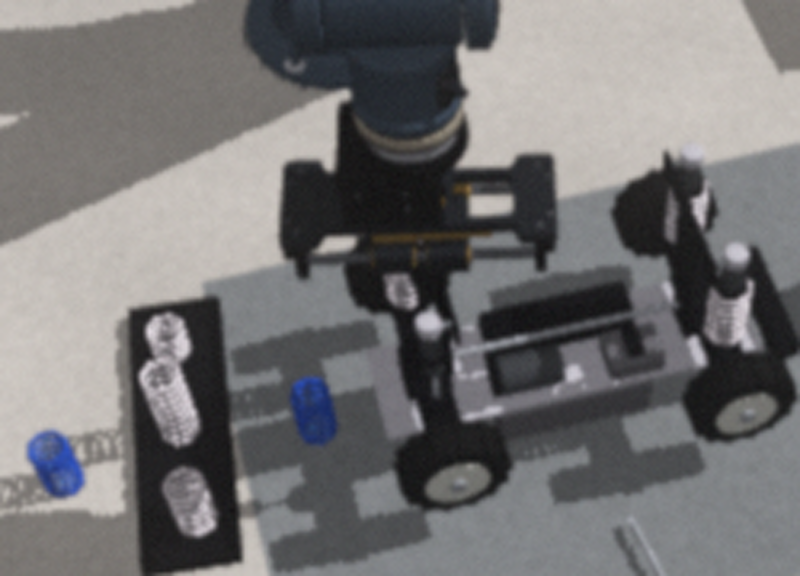

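View pics/w2.png

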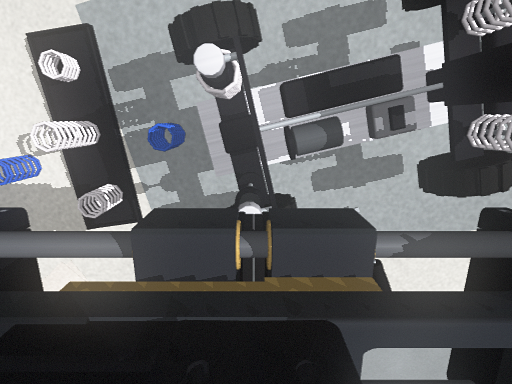

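```bash
python3 - <<'E'
from w import *
o=robot.get_obs();p=np.array(o['position'])
c=robot.camera('scene')
K=c['intrinsics']
for q in [p,p+[0,0,.05],[.577,-.038,.227]]:
    x=c['R']@q+c['t'];x=K@x/x[2];print('scene px',x[:2],'crop',(x[0]-80)*3.2,(x[1]-60)*3.2, 'depth',(c['R']@q+c['t'])[2], 'zmap',c['z_map'][int(x[1]),int(x[0])])
w=robot.camera('wrist');T=np.linalg.inv(w['tool_from_camera']);x=T@[0,0,0,1];y=w['intrinsics']@x[:3];print('wrist TCP px',y[:2]/y[2],x, w['tool_from_camera'].round(3))
v=int(y[1]/y[2]);u=int(y[0]/y[2]);print(w['z_map'][v-20:v+60:8,u-3])
# world points of fingers in scene: points within 8cm of TCP, lowest z
z=c['z_map'];vv,uu=np.indices(z.shape);P=np.linalg.inv(K)@np.stack([(uu*z).ravel(),(vv*z).ravel(),z.ravel()])
X=(c['R'].T@(P-c['t'][:,None])).T
s=(np.abs(X-p)<[.05,.15,.15]).all(1)&(X[:,2]>.235)
Q=X[s];print(len(Q),Q.min(0),Q.max(0));
for h in np.arange(.235,.4,.015):
    k=Q[(Q[:,2]>=h)&(Q[:,2]<h+.015)]
    if len(k):print(h.round(3),len(k),k.min(0).round(3),k.max(0).round(3))
E
```

```text
scene px [213.5143289  151.94406433] crop 427.24585246558956 294.2210058413502 depth 1.1557186909393393 zmap 1.139167
scene px [212.06757548 138.99918128] crop 422.61624155189077 252.7973801059795 depth 1.113469658216651 zmap 1.068084
scene px [213.18304025 159.3109075 ] crop 426.1857288041951 317.79490401589123 depth 1.179140373865889 zmap 1.1811255
wrist TCP px [254.2860356 228.7574614] [6.60370514e-04 2.52833031e-02 1.74401535e-01 1.00000000e+00] [[-0.001 -0.97  -0.244  0.067]
 [ 1.    -0.001 -0.    -0.001]
 [ 0.    -0.244  0.97  -0.163]
 [ 0.     0.     0.     1.   ]]
[0.20187978 0.16614103 0.15331209 0.08363894 0.08164472 0.08046107
 0.08336659 0.1252361  0.12668246 0.12647739]
2222 [ 0.52670368 -0.1340361   0.25532827] [0.62660564 0.06437854 0.40227583]
0.25 20 [ 0.582 -0.045  0.255] [ 0.59  -0.029  0.263]
0.265 33 [ 0.577 -0.046  0.265] [ 0.589 -0.028  0.28 ]
0.28 37 [ 0.582 -0.048  0.281] [ 0.592 -0.027  0.295]
0.295 22 [ 0.565 -0.049  0.295] [ 0.59  -0.025  0.309]
0.325 134 [ 0.555 -0.128  0.327] [0.625 0.034 0.34 ]
0.34 493 [ 0.556 -0.132  0.34 ] [0.626 0.034 0.355]
0.355 1040 [ 0.527 -0.134  0.355] [0.627 0.064 0.37 ]
0.37 317 [ 0.527 -0.131  0.37 ] [0.626 0.06  0.385]
0.385 119 [ 0.582 -0.088  0.385] [ 0.604 -0.024  0.4  ]
0.4 7 [ 0.588 -0.075  0.4  ] [ 0.599 -0.023  0.402]
```

The scene depth puts the closed fingertips at z≈0.255 over the cap. I'll trim slightly and hold for more than 2 s.

Request:
send_rows([
  {"tx": -0.1, "ty": -0.2, "tz": 0.2, "rx": 0, "ry": 0, "rz": 0},
  {"tx": -0.1, "ty": -0.2, "tz": 0.2, "rx": 0, "ry": 0, "rz": 0},
  {"tx": -0.1, "ty": -0.2, "tz": 0.2, "rx": 0, "ry": 0, "rz": 0},
  {"tx": -0.1, "ty": -0.2, "tz": 0.2, "rx": 0, "ry": 0, "rz": 0},
  {"tx": -0.1, "ty": -0.2, "tz": 0.2, "rx": 0, "ry": 0, "rz": 0},
])

```text
time: 4.8
position: [0.5765, -0.0373, 0.2525]
tool_rot: [0.129, 0.992, 0.0, -0.0]
ft_force: [0.3, -0.7, -0.0]
grip_width: 0.0005
```

Request:
send_rows([
  {"tx": 0, "ty": 0, "tz": 0, "rx": 0, "ry": 0, "rz": 0},
  {"tx": 0, "ty": 0, "tz": 0, "rx": 0, "ry": 0, "rz": 0},
  {"tx": 0, "ty": 0, "tz": 0, "rx": 0, "ry": 0, "rz": 0},
  {"tx": 0, "ty": 0, "tz": 0, "rx": 0, "ry": 0, "rz": 0},
  {"tx": 0, "ty": 0, "tz": 0, "rx": 0, "ry": 0, "rz": 0},
])

```text
time: 5.22
position: [0.5765, -0.0372, 0.2525]
tool_rot: [0.129, 0.992, 0.0, -0.0]
ft_force: [0.4, 0.2, -0.7]
grip_width: 0.0006
```

Request:
send_rows([
  {"tx": 0, "ty": 0, "tz": 0, "rx": 0, "ry": 0, "rz": 0},
  {"tx": 0, "ty": 0, "tz": 0, "rx": 0, "ry": 0, "rz": 0},
  {"tx": 0, "ty": 0, "tz": 0, "rx": 0, "ry": 0, "rz": 0},
  {"tx": 0, "ty": 0, "tz": 0, "rx": 0, "ry": 0, "rz": 0},
  {"tx": 0, "ty": 0, "tz": 0, "rx": 0, "ry": 0, "rz": 0},
])

```text
time: 5.63
position: [0.5765, -0.0372, 0.2525]
tool_rot: [0.129, 0.992, -0.0, -0.0]
ft_force: [-0.9, -0.0, -0.2]
grip_width: 0.0008
```

Request:
send_rows([
  {"tx": 0, "ty": 0, "tz": 0, "rx": 0, "ry": 0, "rz": 0},
  {"tx": 0, "ty": 0, "tz": 0, "rx": 0, "ry": 0, "rz": 0},
  {"tx": 0, "ty": 0, "tz": 0, "rx": 0, "ry": 0, "rz": 0},
  {"tx": 0, "ty": 0, "tz": 0, "rx": 0, "ry": 0, "rz": 0},
  {"tx": 0, "ty": 0, "tz": 0, "rx": 0, "ry": 0, "rz": 0},
])

```text
time: 6.05
position: [0.5765, -0.0372, 0.2526]
tool_rot: [0.129, 0.992, 0.0, -0.0]
ft_force: [-0.1, 0.3, 0.5]
grip_width: 0.0005
```

Request:
send_rows([
  {"tx": 0, "ty": 0, "tz": 0, "rx": 0, "ry": 0, "rz": 0},
  {"tx": 0, "ty": 0, "tz": 0, "rx": 0, "ry": 0, "rz": 0},
  {"tx": 0, "ty": 0, "tz": 0, "rx": 0, "ry": 0, "rz": 0},
  {"tx": 0, "ty": 0, "tz": 0, "rx": 0, "ry": 0, "rz": 0},
  {"tx": 0, "ty": 0, "tz": 0, "rx": 0, "ry": 0, "rz": 0},
])

```text
time: 6.47
position: [0.5765, -0.0372, 0.2526]
tool_rot: [0.129, 0.992, 0.0, -0.0]
ft_force: [-0.2, -0.3, -0.0]
grip_width: 0.0004
```

Request:
send_rows([
  {"tx": 0, "ty": 0, "tz": 0, "rx": 0, "ry": 0, "rz": 0},
  {"tx": 0, "ty": 0, "tz": 0, "rx": 0, "ry": 0, "rz": 0},
  {"tx": 0, "ty": 0, "tz": 0, "rx": 0, "ry": 0, "rz": 0},
  {"tx": 0, "ty": 0, "tz": 0, "rx": 0, "ry": 0, "rz": 0},
  {"tx": 0, "ty": 0, "tz": 0, "rx": 0, "ry": 0, "rz": 0},
])

```text
time: 6.88
position: [0.5765, -0.0372, 0.2525]
tool_rot: [0.129, 0.992, -0.0, -0.0]
ft_force: [0.9, -0.1, 0.2]
grip_width: 0.0002
```

Request:
send_rows([
  {"tx": 0, "ty": 0, "tz": 0, "rx": 0, "ry": 0, "rz": 0},
  {"tx": 0, "ty": 0, "tz": 0, "rx": 0, "ry": 0, "rz": 0},
  {"tx": 0, "ty": 0, "tz": 0, "rx": 0, "ry": 0, "rz": 0},
  {"tx": 0, "ty": 0, "tz": 0, "rx": 0, "ry": 0, "rz": 0},
  {"tx": 0, "ty": 0, "tz": 0, "rx": 0, "ry": 0, "rz": 0},
])

```text
time: 7.3
position: [0.5765, -0.0372, 0.2526]
tool_rot: [0.129, 0.992, 0.0, 0.0]
ft_force: [0.3, -0.2, 0.9]
grip_width: 0.0
```

Request:
send_rows([
  {"tx": 0, "ty": 0, "tz": 0, "rx": 0, "ry": 0, "rz": 0},
  {"tx": 0, "ty": 0, "tz": 0, "rx": 0, "ry": 0, "rz": 0},
  {"tx": 0, "ty": 0, "tz": 0, "rx": 0, "ry": 0, "rz": 0},
  {"tx": 0, "ty": 0, "tz": 0, "rx": 0, "ry": 0, "rz": 0},
  {"tx": 0, "ty": 0, "tz": 0, "rx": 0, "ry": 0, "rz": 0},
])

```text
time: 7.72
position: [0.5765, -0.0372, 0.2526]
tool_rot: [0.129, 0.992, 0.0, -0.0]
ft_force: [0.2, 0.7, -1.1]
grip_width: 0.0002
```

Request:
send_rows([
  {"tx": 0, "ty": 0, "tz": -2, "rx": 0, "ry": 0, "rz": 0},
  {"tx": 0, "ty": 0, "tz": -4.5, "rx": 0, "ry": 0, "rz": 0},
  {"tx": 0, "ty": 0, "tz": -7, "rx": 0, "ry": 0, "rz": 0},
  {"tx": 0, "ty": 0, "tz": -9, "rx": 0, "ry": 0, "rz": 0},
  {"tx": 0, "ty": 0, "tz": -10, "rx": 0, "ry": 0, "rz": 0},
])

```text
time: 8.13
position: [0.5777, -0.0375, 0.3557]
tool_rot: [0.129, 0.992, -0.0, 0.003]
ft_force: [0.0, -0.8, -1.1]
grip_width: -0.0
```

Request:
send_rows([
  {"tx": -0.4, "ty": -2, "tz": 0, "rx": 0, "ry": 0, "rz": 0},
  {"tx": -1, "ty": -4.8, "tz": 0, "rx": 0, "ry": 0, "rz": 0},
  {"tx": -1.6, "ty": -7.8, "tz": 0, "rx": 0, "ry": 0, "rz": 0},
  {"tx": -2.2, "ty": -10.8, "tz": 0, "rx": 0, "ry": 0, "rz": 0},
  {"tx": -2.8, "ty": -13.8, "tz": 0, "rx": 0, "ry": 0, "rz": 0},
])

```text
time: 8.55
position: [0.5679, -0.1788, 0.3519]
tool_rot: [0.128, 0.992, 0.0, -0.001]
ft_force: [1.2, 0.2, 0.5]
grip_width: 0.0007
```

Request:
send_rows([
  {"tx": -0.6, "ty": -2.8, "tz": 0, "rx": 0, "ry": 0, "rz": 0},
  {"tx": -1.1, "ty": -5.2, "tz": 0, "rx": 0, "ry": 0, "rz": 0},
  {"tx": -1.4, "ty": -6.8, "tz": 0, "rx": 0, "ry": 0, "rz": 0},
  {"tx": -1.6, "ty": -7.8, "tz": 0, "rx": 0, "ry": 0, "rz": 0},
  {"tx": -1.6, "ty": -7.8, "tz": 0, "rx": 0, "ry": 0, "rz": 0},
])

```text
time: 8.97
position: [0.5637, -0.259, 0.3518]
tool_rot: [0.13, 0.992, 0.0, -0.0]
ft_force: [-0.4, 0.8, -0.7]
grip_width: 0.0001
```

```bash
python3 - <<'E'
from w import *
g=look('w3',(.564,-.257),.053,.08,.025);print(g((.564,-.257,.089)))
E
```

```text
8.9667 [ 0.5637 -0.259   0.3518] [-0.37149367  0.83816241 -0.67763385]
156
mean [ 0.565  -0.258   0.0632] circ 0.5647453665733337 -0.2582460641860962 0.01791444607079029 zmax 0.06619410243469759
[-0.    0.2  26.28]
```

View pics/w3.png

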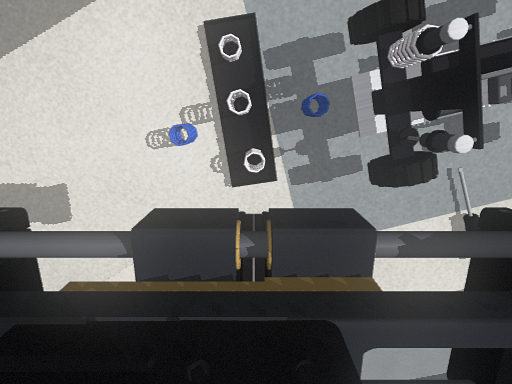

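The wrist view shows the far tray spring ring at (254,160). It measures (0.565, -0.258), 18 mm radius, top at 0.064, so it is the 60 mm spring standing on the 4 mm tray floor. I'll go straight down.

Request:
send_rows([
  {"tx": -0.1, "ty": 0.1, "tz": 1.5, "rx": 0, "ry": 0, "rz": 0},
  {"tx": -0.1, "ty": 0.1, "tz": 4, "rx": 0, "ry": 0, "rz": 0},
  {"tx": -0.1, "ty": 0.1, "tz": 6.5, "rx": 0, "ry": 0, "rz": 0},
  {"tx": -0.1, "ty": 0.1, "tz": 9, "rx": 0, "ry": 0, "rz": 0},
  {"tx": -0.1, "ty": 0.1, "tz": 11, "rx": 0, "ry": 0, "rz": 0},
])

```text
time: 9.43
position: [0.5648, -0.2539, 0.2409]
tool_rot: [0.128, 0.992, 0.001, -0.001]
ft_force: [0.5, -0.1, -0.4]
grip_width: 0.0005
```

Request:
send_rows([
  {"tx": 0, "ty": 0, "tz": 2, "rx": 0, "ry": 0, "rz": 0},
  {"tx": 0, "ty": 0, "tz": 4, "rx": 0, "ry": 0, "rz": 0},
  {"tx": 0, "ty": 0, "tz": 6, "rx": 0, "ry": 0, "rz": 0},
  {"tx": 0, "ty": 0, "tz": 8, "rx": 0, "ry": 0, "rz": 0},
  {"tx": 0, "ty": 0, "tz": 9.5, "rx": 0, "ry": 0, "rz": 0},
])

```text
time: 9.85
position: [0.565, -0.2539, 0.1461]
tool_rot: [0.128, 0.992, 0.001, -0.001]
ft_force: [-0.9, 0.0, -0.5]
grip_width: 0.0005
```

Request:
send_rows([
  {"tx": 0, "ty": 0, "tz": 1.2, "rx": 0, "ry": 0, "rz": 0},
  {"tx": 0, "ty": 0, "tz": 2.4, "rx": 0, "ry": 0, "rz": 0},
  {"tx": 0, "ty": 0, "tz": 3.4, "rx": 0, "ry": 0, "rz": 0},
  {"tx": 0, "ty": 0, "tz": 4, "rx": 0, "ry": 0, "rz": 0},
  {"tx": 0, "ty": 0, "tz": 4, "rx": 0, "ry": 0, "rz": 0},
])

```text
time: 10.27
position: [0.5647, -0.2559, 0.1063]
tool_rot: [0.128, 0.992, 0.001, -0.001]
ft_force: [-0.4, -0.1, -0.3]
grip_width: 0.0008
```

```bash
python3 - <<'E'
from w import *
g=look('w4',(.564,-.257),.053,.08,.025);print(g((.5645,-.258,.089)))
c=robot.camera('scene');cv2.imwrite('pics/s4.png',cv2.resize(c['color'][90:270,60:310,::-1],(800,576),interpolation=cv2.INTER_CUBIC))
E
```

```text
10.2667 [ 0.5647 -0.2559  0.1063] [-0.35523278 -0.11635323 -0.32457007]
365
mean [ 0.5547 -0.2549  0.0628] circ 0.5618898868560791 -0.2571955621242523 0.01683173142373562 zmax 0.06593295237854006
[-0.04 -0.21  1.73]
```

View pics/s4.png

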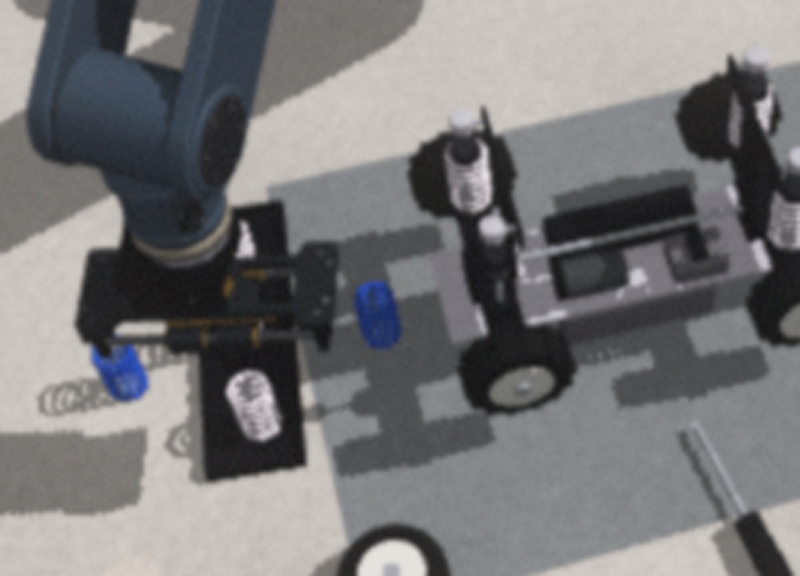

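The fingers are in line above the matching spring at (255,400), nothing has moved and the force is about zero. I'll finish the last 1.7 cm and hold.

Request:
send_rows([
  {"tx": 0, "ty": -0.1, "tz": 0.5, "rx": 0, "ry": 0, "rz": 0},
  {"tx": 0, "ty": -0.1, "tz": 1, "rx": 0, "ry": 0, "rz": 0},
  {"tx": 0, "ty": -0.1, "tz": 1.4, "rx": 0, "ry": 0, "rz": 0},
  {"tx": 0, "ty": -0.1, "tz": 1.6, "rx": 0, "ry": 0, "rz": 0},
  {"tx": 0, "ty": -0.1, "tz": 1.6, "rx": 0, "ry": 0, "rz": 0},
])

```text
time: 10.78
position: [0.5646, -0.2574, 0.0909]
tool_rot: [0.129, 0.992, 0.0, -0.001]
ft_force: [-0.3, 0.6, 0.3]
grip_width: 0.0007
```

Request:
send_rows([
  {"tx": 0, "ty": 0, "tz": 0, "rx": 0, "ry": 0, "rz": 0},
  {"tx": 0, "ty": 0, "tz": 0, "rx": 0, "ry": 0, "rz": 0},
  {"tx": 0, "ty": 0, "tz": 0, "rx": 0, "ry": 0, "rz": 0},
  {"tx": 0, "ty": 0, "tz": 0, "rx": 0, "ry": 0, "rz": 0},
  {"tx": 0, "ty": 0, "tz": 0, "rx": 0, "ry": 0, "rz": 0},
])

```text
time: 11.2
position: [0.5651, -0.2576, 0.0917]
tool_rot: [0.129, 0.992, -0.0, 0.0]
ft_force: [-1.0, 0.2, 0.5]
grip_width: 0.0004
```

Request:
send_rows([
  {"tx": 0, "ty": 0, "tz": 0, "rx": 0, "ry": 0, "rz": 0},
  {"tx": 0, "ty": 0, "tz": 0, "rx": 0, "ry": 0, "rz": 0},
  {"tx": 0, "ty": 0, "tz": 0, "rx": 0, "ry": 0, "rz": 0},
  {"tx": 0, "ty": 0, "tz": 0, "rx": 0, "ry": 0, "rz": 0},
  {"tx": 0, "ty": 0, "tz": 0, "rx": 0, "ry": 0, "rz": 0},
])

```text
time: 11.62
position: [0.565, -0.2576, 0.0916]
tool_rot: [0.129, 0.992, -0.0, -0.0]
ft_force: [-0.3, -0.1, 0.4]
grip_width: 0.0002
```

Request:
send_rows([
  {"tx": 0, "ty": 0, "tz": 0.2, "rx": 0, "ry": 0, "rz": 0},
  {"tx": 0, "ty": 0, "tz": 0.2, "rx": 0, "ry": 0, "rz": 0},
  {"tx": 0, "ty": 0, "tz": 0.2, "rx": 0, "ry": 0, "rz": 0},
  {"tx": 0, "ty": 0, "tz": 0.2, "rx": 0, "ry": 0, "rz": 0},
  {"tx": 0, "ty": 0, "tz": 0.2, "rx": 0, "ry": 0, "rz": 0},
])

```text
time: 12.03
position: [0.565, -0.2576, 0.0895]
tool_rot: [0.129, 0.992, 0.0, -0.0]
ft_force: [0.0, 0.5, 0.1]
grip_width: 0.0006
```

Request:
send_rows([
  {"tx": 0, "ty": 0, "tz": 0, "rx": 0, "ry": 0, "rz": 0},
  {"tx": 0, "ty": 0, "tz": 0, "rx": 0, "ry": 0, "rz": 0},
  {"tx": 0, "ty": 0, "tz": 0, "rx": 0, "ry": 0, "rz": 0},
  {"tx": 0, "ty": 0, "tz": 0, "rx": 0, "ry": 0, "rz": 0},
  {"tx": 0, "ty": 0, "tz": 0, "rx": 0, "ry": 0, "rz": 0},
])

```text
time: 12.45
position: [0.565, -0.2576, 0.0896]
tool_rot: [0.129, 0.992, 0.0, 0.0]
ft_force: [-0.1, -0.4, 0.4]
grip_width: 0.0005
```

Request:
send_rows([
  {"tx": 0, "ty": 0, "tz": 0, "rx": 0, "ry": 0, "rz": 0},
  {"tx": 0, "ty": 0, "tz": 0, "rx": 0, "ry": 0, "rz": 0},
  {"tx": 0, "ty": 0, "tz": 0, "rx": 0, "ry": 0, "rz": 0},
  {"tx": 0, "ty": 0, "tz": 0, "rx": 0, "ry": 0, "rz": 0},
  {"tx": 0, "ty": 0, "tz": 0, "rx": 0, "ry": 0, "rz": 0},
])

```text
time: 12.87
position: [0.565, -0.2576, 0.0896]
tool_rot: [0.129, 0.992, 0.0, 0.0]
ft_force: [-0.6, 0.6, 0.3]
grip_width: 0.0005
```

Request:
send_rows([
  {"tx": 0, "ty": 0, "tz": 0, "rx": 0, "ry": 0, "rz": 0},
  {"tx": 0, "ty": 0, "tz": 0, "rx": 0, "ry": 0, "rz": 0},
  {"tx": 0, "ty": 0, "tz": 0, "rx": 0, "ry": 0, "rz": 0},
  {"tx": 0, "ty": 0, "tz": 0, "rx": 0, "ry": 0, "rz": 0},
  {"tx": 0, "ty": 0, "tz": 0, "rx": 0, "ry": 0, "rz": 0},
])

```text
time: 13.28
position: [0.565, -0.2576, 0.0895]
tool_rot: [0.129, 0.992, -0.0, -0.0]
ft_force: [-0.5, 0.3, -0.6]
grip_width: 0.0004
```

Request:
send_rows([
  {"tx": 0, "ty": 0, "tz": 0, "rx": 0, "ry": 0, "rz": 0},
  {"tx": 0, "ty": 0, "tz": 0, "rx": 0, "ry": 0, "rz": 0},
  {"tx": 0, "ty": 0, "tz": 0, "rx": 0, "ry": 0, "rz": 0},
  {"tx": 0, "ty": 0, "tz": 0, "rx": 0, "ry": 0, "rz": 0},
  {"tx": 0, "ty": 0, "tz": 0, "rx": 0, "ry": 0, "rz": 0},
])

```text
time: 13.7
position: [0.565, -0.2576, 0.0895]
tool_rot: [0.129, 0.992, 0.0, -0.0]
ft_force: [0.3, 0.5, -0.1]
grip_width: 0.0004
```

Request:
send_rows([
  {"tx": 0, "ty": 0, "tz": 0, "rx": 0, "ry": 0, "rz": 0},
  {"tx": 0, "ty": 0, "tz": 0, "rx": 0, "ry": 0, "rz": 0},
  {"tx": 0, "ty": 0, "tz": 0, "rx": 0, "ry": 0, "rz": 0},
  {"tx": 0, "ty": 0, "tz": 0, "rx": 0, "ry": 0, "rz": 0},
  {"tx": 0, "ty": 0, "tz": 0, "rx": 0, "ry": 0, "rz": 0},
])

```text
time: 14.12
position: [0.5649, -0.2576, 0.0895]
tool_rot: [0.129, 0.992, 0.0, -0.0]
ft_force: [-0.3, 0.1, 0.7]
grip_width: 0.0003
```

Request:
send_rows([
  {"tx": 0, "ty": 0, "tz": 0, "rx": 0, "ry": 0, "rz": 0},
  {"tx": 0, "ty": 0, "tz": 0, "rx": 0, "ry": 0, "rz": 0},
  {"tx": 0, "ty": 0, "tz": 0, "rx": 0, "ry": 0, "rz": 0},
  {"tx": 0, "ty": 0, "tz": 0, "rx": 0, "ry": 0, "rz": 0},
  {"tx": 0, "ty": 0, "tz": 0, "rx": 0, "ry": 0, "rz": 0},
])

```text
time: 14.53
position: [0.565, -0.2576, 0.0896]
tool_rot: [0.129, 0.992, -0.0, -0.0]
ft_force: [-0.4, -0.4, -0.0]
grip_width: 0.0004
```

```bash
python3 - <<'E'
from w import *
g=look('w5',(.564,-.257),.053,.08,.025)
c=robot.camera('scene');cv2.imwrite('pics/s5.png',cv2.resize(c['color'][90:270,60:310,::-1],(800,576),interpolation=cv2.INTER_CUBIC))
E
```

```text
14.5333 [ 0.565  -0.2576  0.0896] [-0.4388965  -0.35562485 -0.03963891]
349
mean [ 0.5527 -0.2549  0.0626] circ 0.5601239204406738 -0.2564120292663574 0.016618700698018074 zmax 0.06560796413533782
```

View pics/s5.png

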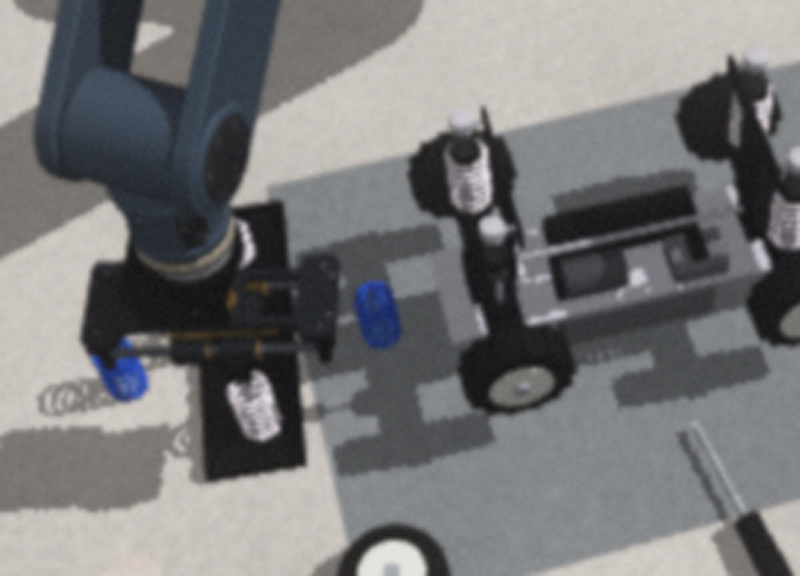

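View pics/w5.png

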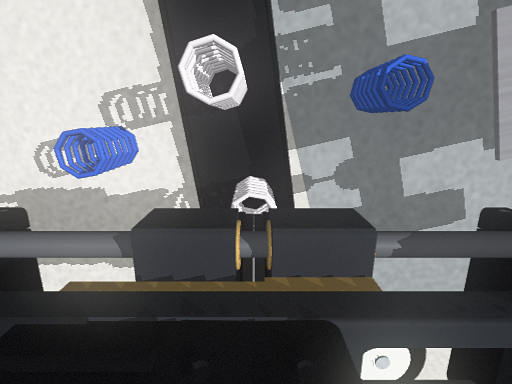

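The fingers sit over the matching spring at (254,200) in the wrist view, and nothing has been disturbed. Handing in.

```bash
python3 -c "
from rig import robot
print(robot.hand_in())"
```

```text
the job is handed in; nothing more can be done
None
```

I pointed at the damper without a spring, then at the matching 60 mm spring in the tray, and handed in with the arm still pointing there.

- **Bare damper:** I held the closed fingertips about 25 mm above its top, near (0.577, -0.037), for about 2.9 s. I then rose to about 0.35 m to cross to the tray.
- **Matching spring:** The arm ended at (0.565, -0.258, 0.090), about 25 mm above the spring's top. It held there for 2.5 s before hand-in, at about 14.6 s of the 42 s allowed.

**Checks:** The force on the tool stayed at noise level, about 1 N, throughout. The last pictures show nothing moved. The spring's measured top, 0.064 m, fits 60 mm plus the tray floor.

**Disagreements:**
- The close-range wrist fits came out up to about 5 mm off the earlier ones, because the fingers partly hid the targets. I relied on the views from higher up, which agreed with the other cameras.
- The networks sometimes took the blue look-alikes for the matching spring and mixed up classes. I settled those by colour, height and being in the tray.

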